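Build the keyed shoe-care tower on the turntable and face it to the door

ROBOT

A 7-joint arm with a two-finger parallel gripper is mounted at the origin on the work surface. World frame = base frame: x ahead of the robot, y to its left, z up, the work surface at z = 0. Lengths are in m, angles in rad, forces in N, time in s.
With the tool pointing down it reaches from about 0.4 to 0.875 m from the base axis. Payload 6.5 kg.
Tool frame: the origin (TCP) lies at the very end of the fingers, on their centre line; the grasp point (between the pads) lies 19 mm behind it; z points along the fingers, y is the direction in which the jaws open and shut (so a half turn about z gives the same grasp; the last joint's range is limited). The gripper opens to 88 mm and grips with 3 to 60 N. Pads are 18 mm wide; open, the fingers measure 123 mm over their backs; the gripper's body (75 mm by 187 mm) begins 45 mm behind the grasp point.
Start: joints at [1.156, 0.536, -0.004, 1.538, 0.003, 1.067, -0.071], TCP at [0.222, -0.611, 0.239] pointing down, gripper open.
Joint ranges: [-2.7, 2.7], [-0.37, 2.16], [-1.27, 1.26], [0.24, 2.4], [-1.31, 4.45], [0.19, 1.91], [-2.76, 2.76]. Speed limits (rad/s): [2.39, 2.39, 3.14, 3.14, 3.14, 3.14, 3.14].

INTERFACE

Orientations are given as a rotation vector (axis times angle).
In Python, from station import state, camera, close_job, boxes_of, tip_of gives the robot as it stands.
- The arm moves only by the tool move_arm, never from a script. Its argument "deltas" is one flat list of numbers, 6 for each row, row after row: the shift along the tool's x, y, z in units of 100 mm (1.0 is 100 mm), then the turn, a rotation vector about the tool's x, y, z in units of 180 degrees (1.0 is 180 degrees). In form: [x, y, z, ax, ay, az, x, y, z, ax, ay, az, ...]. A call has 1 to 12 rows; each row is the pose to reach, as a shift and turn from the pose commanded when the call began, along the tool's axes at that moment, turning the shorter way round; what a row does not reach only later rows make up. A row lasts 1/8 s, in which the tool goes at most 62.5 mm and 10.7 degrees, less where a joint would pass 70% of its speed; a pose out of reach is approached as far as the arm can. A call with a number of a shift or a turn outside -1 to 1 is refused whole. A call with a gripper value outside its range is refused whole. "jaw" is the closure, from -1 (fully open) to 1 (shut), so that 0 is half open, set as the call begins (left out, the last holds). The fingers move at their own pace and stop on an object; the grip force is fixed at half the most. Time passes only in rows, so rows that repeat a pose let the fingers close. It gives the time, the measured TCP pose, the force and the opening at its end, in the units of the state.
- state(): the state, without advancing time (a new reading comes with each control period).
- camera(name): name is "scene" or "top" or "wrist"; returns a dict with "frame" (480x640x3 uint8, blue, green, red), "range_z" (480x640 float32, m along the optical axis (not along the pixel's ray), 0 where there is no reading), "camera_matrix" (3x3 intrinsics, pixels), "cam_to_world" (4x4, takes a point from camera to world coordinates). Camera axes: x right, y up, looking along -z (the intrinsics and any distortion apply to the point x, -y, -z); pixel columns grow to the right and rows downward; lengths in m; the calibration is good to about 2 mm. The wrist camera is an equidistant fisheye: a pixel r from the principal point sees the ray r / f radians off the axis. A picture is of the moment at which its call begins.
- close_job(): hands the job in, once; it reports no verdict.
Trained networks look in a picture, given as the dict that the camera call returned (one of the last four; its "shot" number tells which), for a name from the list of things; names that differ only in an ending like _2 or _b are one class to them, and where a whole thing is asked for, a point or a joint stands for the part that bears it (a point fixed in the world has none). Each returns a list of dicts, best first, with "p" (0 to 1); they miss things now and then, are a little off and sometimes report something else, mostly with a low value. They report only what shows in the picture. A call takes as long as a camera call. They do not tell look-alikes from the thing itself.
- boxes_of(name, picture): "xy" ([column, row] in pixels, amid what is visible of it).
- tip_of(name, picture): "xy" ([column, row] in pixels: a listed point, or the origin of a listed thing).
The state is a dict: "time_s": time; "joints": joint angles; "qvel": joint speeds; "tau": joint torques, N m; "tcp_pos": TCP position; "eef_rot": TCP orientation; "force": force on the tool from outside, world axes, zero at the start; "ft_torque": the same for the moment, N m; "finger_gap": finger opening in m.
Only numpy, scipy, OpenCV 4.12 (cv2) and the standard library are available. Lean on these libraries where they do the work, as an engineer would, in place of code of your own. Each camera call takes 0.05 s, during which the arm holds its last target. There are 200 camera calls.

TASK

Build the shoe-care tower on the turntable: set the deep blue tray on the turntable, the shallow white tray on top of it and the wooden lid on top of that, each with its red front over the red mark below and all of its lugs dropped fully home in the notches below. Only then turn the whole tower with the turntable until the turntable's red mark points at the brass pointer on the foot, and let go. Leave the clog, key jar, polish tin and shoehorn alone.

Things in the scene. Friction and masses are not known exactly. Their poses are not given: they have to be found in the camera images.
- turntable (a joint): Angle (rad) of the turntable on its foot: 0 when its red mark points at the brass pointer, positive when turned counter-clockwise from there, seen from above; range -1.6 to 1.6, starting between 0.5 and 1.2. It turns with light friction (about 0.06 N m) and stays where it is left.
- seat (a point): Centre of the top of the black notched rim on the turntable, on the turning axis, 40 mm above the ledge. x points to the red mark (front), z up; turns with the turntable. Rim 140 (x) by 90 (y) mm outside, on a steel disc 190 mm across, its top 14 mm below. The fixed dark foot is 200 mm across with a brass pointer at its edge. Deep tray home: deep_center 23 mm above this point, axes in line.
- seat_notch (a point): Bottom middle of the rim's wide front notch, 66 mm along x from seat. Each rim (turntable, deep tray, shallow tray) is 8 mm thick with four notches 14 mm deep, one in the middle of each side: front (+x) 44 mm wide, back 24 mm, left and right 34 mm. Each is 4 mm wider than the lug it takes, so a part fits only one way round: red front over red front.
- lid_lug (a point): Tip of the lid's wide red front lug, 66 mm along x from the lid's middle. The lid and both trays have the same four lugs: flat tongues hanging 12 mm down in line with the walls, 7 mm thick, lower corners rounded, one in the middle of each side: front (+x) 40 mm wide and red, back 20 mm, left and right 30 mm. On the ledge each part stands on its lug tips.
- deep_center (a point): Centre, half-way up, of the deep blue tray: 140 (x) by 90 (y) mm, 70 mm high over all, loose, 200 to 390 g. x points to its red-striped front, z up. Lug tips 35 mm below, notched rim 35 mm above this point; inner floor 17 mm above the lug tips. Shallow tray home: shallow_center 54 mm above this point, axes in line.
- deep_fin (a point): Middle of the top of the deep tray's grey upright grip fin, 33.5 mm above deep_center and 1.5 mm below the rim. The fin is 16 mm thick (along x) and 52 mm long (along y) and rises 51 mm from the inner floor; 54 mm are free between the fin and each end wall.
- shallow_center (a point): Centre, half-way up, of the shallow white tray: 140 (x) by 90 (y) mm, 62 mm high over all, loose, 170 to 340 g. x points to its red-striped front, z up. Lug tips 31 mm below, notched rim 31 mm above this point; inner floor 17 mm above the lug tips. Lid home: lid_center 46 mm above this point, axes in line.
- shallow_fin (a point): Middle of the top of the shallow tray's grey upright grip fin, 29.5 mm above shallow_center and 1.5 mm below the rim. The fin is 16 mm thick (along x) and 52 mm long (along y) and rises 43 mm from the inner floor; 54 mm are free between the fin and each end wall.
- lid_center (a point): Centre, half-way up, of the wooden lid: 140 (x) by 90 (y) mm, 54 mm high over all, loose, 150 to 310 g. x points to its red-marked front, z up. Lug tips 27 mm below this point; above the lugs lies an 8 mm plate, its top 7 mm below this point.
- lid_fin (a point): Middle of the top of the lid's upright wooden grip fin, 27 mm above lid_center: 16 mm thick (along x), 60 mm long (along y), 34 mm tall above the plate. With the tower stacked, turning this fin turns the whole tower and turntable; the lugs have play, so the turntable may lag the lid by up to about 0.1 rad.
- clog: Bystander: green plastic clog with a heel strap, 190 mm long (y) by 70 mm, 64 mm high, standing in a grey boot tray (15 cm by 26 cm, 18 mm high) at the far left. Origin in the middle of its underside.
- key_jar: Bystander: glass key jar with cork lid, 84 mm across, 100 mm high. Origin in the middle of its underside.
- polish_tin: Bystander: round polish tin with a red cap, 83 mm across, 28 mm high. Origin in the middle of its underside.
- shoehorn: Bystander: steel shoehorn lying flat, 185 mm long (y), 40 mm wide, 11 mm high. Origin near its middle, on the underside.
Things that resemble listed ones, but are neither listed nor needed, are in the scene too. Of the things that look like the part that bears turntable, the largest one is meant. Of the things that look like the part that bears shallow_center, the smaller one is meant.

How it is judged:
On the way, in this order (a step that is already met when the one before it is completed fails the run):
1. the deep blue tray is home on the turntable (x of deep_center in the frame of seat between -0.005 and 0.005 m and y of deep_center in the frame of seat between -0.005 and 0.005 m and z of deep_center in the frame of seat between 0.02 and 0.026 m and angle between the x axis of deep_center and the x axis of seat, either way round below 0.09 rad), for 0.2 s.
2. the shallow white tray is home on the deep tray (all of step 1 and x of shallow_center in the frame of deep_center between -0.005 and 0.005 m and y of shallow_center in the frame of deep_center between -0.005 and 0.005 m and z of shallow_center in the frame of deep_center between 0.051 and 0.057 m and angle between the x axis of shallow_center and the x axis of deep_center, either way round below 0.09 rad), for 0.2 s.
3. the lid is home on the shallow tray, the tower complete (all of step 2 and x of lid_center in the frame of shallow_center between -0.005 and 0.005 m and y of lid_center in the frame of shallow_center between -0.005 and 0.005 m and z of lid_center in the frame of shallow_center between 0.043 and 0.049 m and angle between the x axis of lid_center and the x axis of shallow_center, either way round below 0.09 rad), for 0.2 s.
4. the complete tower is turned until the red mark points at the brass pointer (all of step 3 and value of joint turntable between -0.09 and 0.09 rad), for 0.2 s.
At the end, for the whole second after the job is handed in: Deep tray home on the turntable, shallow tray home on it and lid home on that (each within 5 mm sideways, 3 mm of the seated height and 0.09 rad (5 degrees) of in line with the part below), and the turntable within 0.09 rad (5 degrees) of the brass pointer and standing still (all of step 4 and velocity of joint turntable between -0.05 and 0.05 rad/s); the robot touches nothing.
It fails at once if the clog is moved more than 20 mm (distance of clog from where it was at the start of the episode above 0.02 m).
It fails at once if the key jar is moved more than 20 mm (distance of key_jar from where it was at the start of the episode above 0.02 m).
It fails at once if the polish tin is moved more than 20 mm (distance of polish_tin from where it was at the start of the episode above 0.02 m).
It fails at once if the shoehorn is moved more than 20 mm (distance of shoehorn from where it was at the start of the episode above 0.02 m).
It also fails if it takes over 70 s, if anything falls off the work surface, if the arm or the gripper's body presses on something with over 40 N, if the wrist force passes 120 N, or if a joint passes its speed limit or range.

## Working session

There is one attempt and no reset: what is moved stays moved. The work goes in short steps, Python scripts to look and compute and a tool call to move; the robot and the scene stay as the last step left them, time stands still between calls to the robot, and variables do not carry over. Pictures are saved under pics/ and viewed, about 8 in all and at most 12, crops included, and the job is handed in when it is done.

Besides the shell and the picture viewer there is one more tool, called after "Request:" as name(argument=value, ...) on one line, values as JSON. move_arm: Moves the arm, as the interface text tells. Shifts and turns lie within -1 to 1; 1 stands for 100 mm of shift or 180 degrees of turn. Its arguments: {"type":"object","properties":{"deltas":{"type":"array"},"jaw":{"type":"number"}},"required":["deltas"]}

```bash
mkdir -p pics
cat > h.py <<'E'
import numpy as np, cv2
from scipy.spatial.transform import Rotation as R
from station import state, camera, close_job, boxes_of, tip_of
def cloud(c):
    K=c["camera_matrix"];z=c["range_z"];v,u=np.mgrid[0:480,0:640]
    p=np.stack([(u-K[0,2])/K[0,0]*z,-(v-K[1,2])/K[1,1]*z,-z],-1)
    T=c["cam_to_world"];return p@T[:3,:3].T+T[:3,3]
E
python3 - <<'E'
from h import *
s=state();print(s)
c=camera("top");np.savez("top.npz",**{k:c[k] for k in("frame","range_z","camera_matrix","cam_to_world")})
d=camera("scene");np.savez("scene.npz",**{k:d[k] for k in("frame","range_z","camera_matrix","cam_to_world")})
P=cloud(c)
cv2.imwrite("pics/top.png",c["frame"]);cv2.imwrite("pics/scene.png",d["frame"])
for n in ["turntable","seat","seat_notch","deep_center","deep_fin","shallow_center","shallow_fin","lid_center","lid_fin","lid_lug","clog","key_jar","polish_tin","shoehorn"]:
    for f in (boxes_of,tip_of):
        for r in f(n,c)[:4]:
            x,y=np.round(r["xy"]).astype(int);x=min(max(x,0),639);y=min(max(y,0),479)
            print(n,f.__name__,[x,y],round(r["p"],2),P[y,x].round(3))
E
```

```text
{'time_s': 0.0, 'joints': array([ 1.15581323,  0.53713358, -0.00444241,  1.53885236,  0.00257959,
        1.06730479, -0.07118231]), 'qvel': array([ 5.09507404e-04, -1.25662292e-03, -6.01312816e-04, -8.95915067e-06,
       -6.79871705e-04,  8.26020002e-04,  2.93686353e-04]), 'tau': array([-4.85206219e-04, -5.70988333e+01,  9.90673564e-01, -2.51600486e+01,
       -5.61994978e-02,  1.81268225e-02,  1.87931423e-04]), 'tcp_pos': array([ 0.22192464, -0.61029475,  0.23786825]), 'eef_rot': array([-3.09229886e+00, -5.44937230e-01,  6.22119937e-04]), 'force': array([ 0.39697276, -0.20359793,  1.06540765]), 'ft_torque': array([-0.02575008, -0.04333201,  0.01002953]), 'finger_gap': 0.08803500086139332}
turntable call [np.int64(252), np.int64(250)] 0.96 [0.508 0.032 0.024]
turntable call [np.int64(363), np.int64(347)] 0.74 [ 0.224 -0.303  0.011]
turntable call [np.int64(142), np.int64(321)] 0.72 [0.292 0.353 0.018]Traceback (most recent call last):
  File "<stdin>", line 9, in <module>
ValueError: it knows: clog, deep_center, deep_fin, key_jar, lid_center, lid_fin, lid_lug, polish_tin, seat, seat_notch, shallow_center, shallow_fin, shoehorn
```

View pics/top.png

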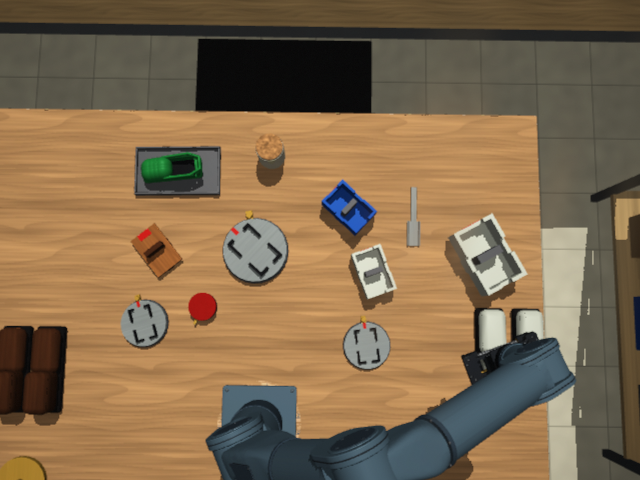

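View pics/scene.png

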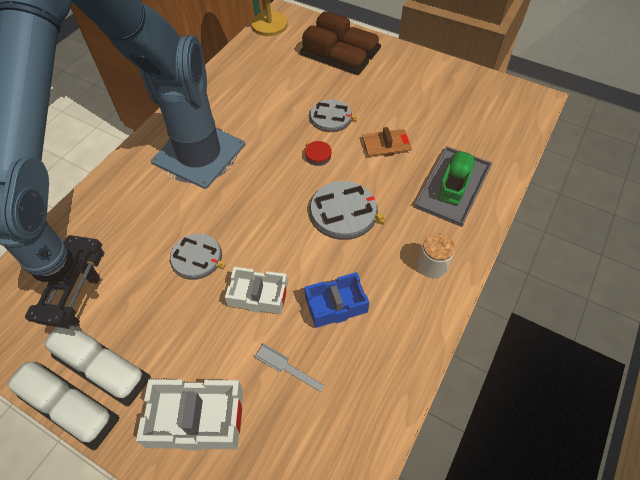

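The top view shows three turntables: (255,250), which is the largest and so the one meant, (145,323) and (367,345). There are two white trays: (373,273), the smaller and so the one meant, and (489,257). The blue tray is at (349,208) and the lid at (157,250). Next I'll measure each and check an enlarged crop.

Run:
```python
from h import *
c=camera("top");P=cloud(c)
for n in ["seat","seat_notch","deep_center","deep_fin","shallow_center","shallow_fin","lid_center","lid_fin","lid_lug"]:
    for f in (boxes_of,tip_of):
        for r in f(n,c)[:3]:
            x,y=np.round(r["xy"]).astype(int)
            print(n,f.__name__,[int(x),int(y)],round(r["p"],2),P[y,x].round(3))
hsv=cv2.cvtColor(c["frame"],cv2.COLOR_BGR2HSV)
print("table",P[300,300],P[230,310],P[180,380])
def rect(name,cx,cy,w,zlo,zhi):
    s=np.s_[cy-w:cy+w,cx-w:cx+w];p=P[s];m=(p[...,2]>zlo)&(p[...,2]<zhi)
    m=cv2.morphologyEx(m.astype(np.uint8),cv2.MORPH_OPEN,np.ones((1,1)))
    q=p[m>0];r=cv2.minAreaRect((q[:,:2]*1000).astype(np.float32))
    H=hsv[s];red=((H[...,0]<6)|(H[...,0]>174))&(H[...,1]>150)&(H[...,2]>90)
    pr=p[red];print(name,r,len(q),"red",pr.mean(0).round(3),len(pr))
rect("seat",255,250,34,.033,.05)
rect("deep",349,208,32,.055,.09)
rect("shal",373,273,30,.045,.08)
rect("big",489,257,45,.07,.16)
rect("lid",157,250,32,.012,.08)
rect("lidfin",157,250,32,.035,.08)
rect("deepfin",349,208,14,.055,.09)
rect("shalfin",373,273,12,.045,.08)
f=c["frame"]
a=cv2.resize(f[180:305,195:405],(800,476),interpolation=cv2.INTER_CUBIC);cv2.imwrite("pics/crop.png",a)
```

```text
seat call [254, 250] 0.85 [0.508 0.026 0.026]
seat call [368, 344] 0.61 [ 0.234 -0.317  0.021]
seat call [147, 322] 0.61 [0.289 0.337 0.021]
seat call [252, 249] 0.98 [0.511 0.032 0.023]
seat call [142, 324] 0.93 [0.283 0.354 0.014]
seat call [368, 345] 0.84 [ 0.231 -0.317  0.022]
seat_notch call [366, 349] 0.92 [ 0.219 -0.311  0.021]
seat_notch call [252, 251] 0.75 [0.504 0.032 0.026]
seat_notch call [144, 323] 0.56 [0.286 0.349 0.01 ]
seat_notch call [236, 235] 0.9 [0.552 0.081 0.028]
seat_notch call [368, 334] 0.65 [ 0.263 -0.317  0.021]
seat_notch call [140, 308] 0.57 [0.33  0.36  0.022]
deep_center call [347, 207] 0.69 [ 0.632 -0.249  0.08 ]
deep_center call [349, 212] 0.87 [ 0.629 -0.259  0.018]
deep_fin call [348, 209] 0.71 [ 0.627 -0.253  0.075]
deep_fin call [348, 209] 0.86 [ 0.627 -0.253  0.075]
shallow_center call [374, 275] 0.93 [ 0.438 -0.335  0.016]
shallow_center call [488, 253] 0.92 [ 0.501 -0.656  0.089]
shallow_center call [373, 272] 0.82 [ 0.444 -0.328  0.054]
shallow_center call [486, 256] 0.71 [ 0.492 -0.651  0.089]
shallow_fin call [374, 272] 0.83 [ 0.444 -0.331
[... 1144 characters left out ...]
8), (202.4525146484375, 133.3652801513672), 28.798925399780273) 1136 red [nan nan nan] 0
lid ((514.4917602539062, 312.44390869140625), (146.0003662109375, 153.6690216064453), 45.72418975830078) 1379 red [0.548 0.353 0.041] 85
lidfin ((503.7778015136719, 322.5577087402344), (18.173839569091797, 60.76737976074219), 41.33585739135742) 142 red [0.548 0.353 0.041] 85
deepfin ((632.3975830078125, -257.2503356933594), (43.828765869140625, 89.1783447265625), 43.870906829833984) 146 red [nan nan nan] 0
shalfin ((444.36669921875, -326.72900390625), (28.384502410888672, 92.33757781982422), 36.31850051879883) 132 red [nan nan nan] 0<stdin>:15: RuntimeWarning: Mean of empty slice.
  ret = um.true_divide(
```

View pics/crop.png

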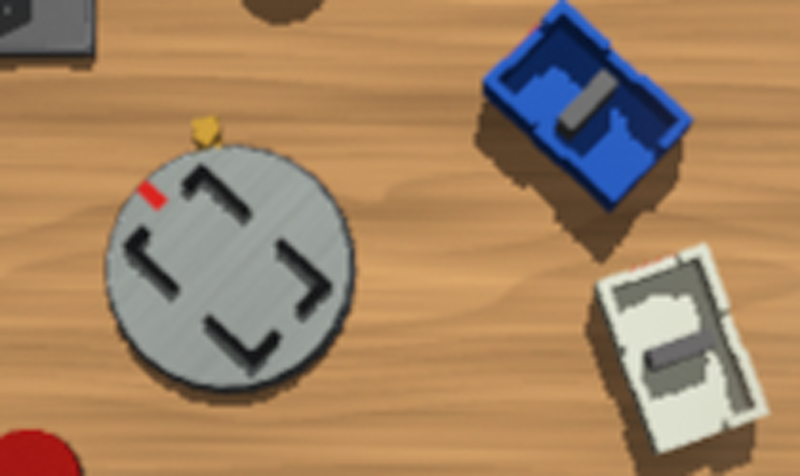

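The crop confirms the picks: the largest turntable has its red mark at crop (152,195) and brass pointer at (207,130). The blue tray's red front faces up-left (crop 530,30), and so does the small white tray's (635,265). Next I'll plan the move to the blue tray.

```bash
cat >> h.py <<'E'
def tgt(yaw):  # yaw deg of tool y; tool z down
    a=np.radians(yaw);y=np.array([np.cos(a),np.sin(a),0]);z=np.array([0,0,-1.]);return np.stack([np.cross(y,z),y,z],1)
def plan(pos,yaw,pos0=None):
    s=state();R0=R.from_rotvec(s["eef_rot"]).as_matrix();p0=s["tcp_pos"] if pos0 is None else np.array(pos0)
    R1=tgt(yaw);rv=R.from_matrix(R0.T@R1).as_rotvec()/np.pi
    d=np.array(pos)-p0
    print("tcp",s["tcp_pos"].round(4),"t",round(s["time_s"],2),"gap",round(s["finger_gap"],4),"F",s["force"].round(1))
    print(" turn",rv.round(4),"rows",int(np.ceil(np.abs(rv).max()*180/10.7)))
    print(" shift old axes",(R0.T@d*10).round(3)," new axes",(R1.T@d*10).round(3))
E
python3 - <<'E'
from h import *
plan((.634,-.256,.22),47)
E
```

```text
tcp [ 0.2221 -0.6109  0.2387] t 1.1 gap 0.0882 F [ 0.2 -0.   0.8]
 turn [-0.      0.     -0.6501] rows 11
 shift old axes [ 5.084 -1.927  0.187]  new axes [-0.592  5.404  0.187]
```

Request:
move_arm(deltas=[1.0, -0.4, 0, 0, 0, -0.65, 1.0, -0.4, 0, 0, 0, -0.65, 1.0, -0.4, 0, 0, 0, -0.65, 1.0, -0.4, 0, 0, 0, -0.65, 1.0, -0.4, 0, 0, 0, -0.65, 1.0, -0.4, 0, 0, 0, -0.65, 1.0, -0.4, 0, 0, 0, -0.65, 1.0, -0.4, 0, 0, 0, -0.65, 1.0, -0.4, 0, 0, 0, -0.65, 1.0, -0.4, 0, 0, 0, -0.65, 1.0, -0.4, 0, 0, 0, -0.65, 1.0, -0.4, 0, 0, 0, -0.65], jaw=0)

```text
time_s: 2.6
tcp_pos: [0.3022, -0.5392, 0.2387]
eef_rot: [1.154, 2.922, 0.0]
force: [-1.0, 0.4, -0.2]
finger_gap: 0.0442
```

Request:
move_arm(deltas=[-0.1, 0.87, 0.04, 0, 0, 0, -0.1, 0.87, 0.04, 0, 0, 0])

```text
time_s: 2.85
tcp_pos: [0.3721, -0.4795, 0.2349]
eef_rot: [1.152, 2.921, 0.003]
force: [-0.6, 0.5, 0.5]
finger_gap: 0.0445
```

Request:
move_arm(deltas=[-0.1, 0.87, 0.04, 0, 0, 0, -0.1, 0.87, 0.04, 0, 0, 0])

```text
time_s: 3.1
tcp_pos: [0.439, -0.422, 0.2309]
eef_rot: [1.151, 2.922, 0.003]
force: [-1.0, -0.4, 0.0]
finger_gap: 0.0441
```

Request:
move_arm(deltas=[-0.1, 0.87, 0.04, 0, 0, 0, -0.1, 0.87, 0.04, 0, 0, 0])

```text
time_s: 3.35
tcp_pos: [0.5055, -0.365, 0.2269]
eef_rot: [1.151, 2.922, 0.003]
force: [0.2, 0.0, -0.6]
finger_gap: 0.0441
```

Request:
move_arm(deltas=[-0.1, 0.87, 0.04, 0, 0, 0, -0.1, 0.87, 0.04, 0, 0, 0])

```text
time_s: 3.6
tcp_pos: [0.5719, -0.3079, 0.2228]
eef_rot: [1.151, 2.922, 0.004]
force: [-1.3, 0.3, 0.0]
finger_gap: 0.0441
```

Request:
move_arm(deltas=[-0.1, 0.87, 0.04, 0, 0, 0, -0.1, 0.87, 0.04, 0, 0, 0, -0.1, 0.87, 0.04, 0, 0, 0])

```text
time_s: 3.98
tcp_pos: [0.6371, -0.2523, 0.2185]
eef_rot: [-1.15, -2.923, -0.002]
force: [-0.5, -0.2, 0.3]
finger_gap: 0.0438
```

```bash
cat >> h.py <<'E'
def wcloud(c):
    K=c["camera_matrix"];z=c["range_z"];v,u=np.mgrid[0:480,0:640]
    a=(u-K[0,2])/K[0,0];b=(v-K[1,2])/K[1,1];t=np.hypot(a,b);k=np.tan(np.minimum(t,1.5))/np.maximum(t,1e-9)
    p=np.stack([a*k*z,-b*k*z,-z],-1);T=c["cam_to_world"];q=p@T[:3,:3].T+T[:3,3];q[z<=0]=np.nan;return q
def rect(P,c0,rad,zlo,zhi,name):
    m=(np.hypot(P[...,0]-c0[0],P[...,1]-c0[1])<rad)&(P[...,2]>zlo)&(P[...,2]<zhi)
    q=P[m];r=cv2.minAreaRect((q[:,:2]*1000).astype(np.float32));print(name,len(q),"c",np.round(r[0],1),"size",np.round(r[1],1),"ang",round(r[2],1),"z",np.median(q[:,2]).round(4));return m
E
python3 - <<'E'
from h import *
c=camera("wrist");P=wcloud(c);print(c["cam_to_world"].round(3),c["camera_matrix"][0,0])
cv2.imwrite("pics/w1.png",c["frame"])
for n in ("deep_center","deep_fin"):
    for r in tip_of(n,c)[:2]:
        x,y=np.round(r["xy"]).astype(int);print(n,x,y,round(r["p"],2),P[y,x].round(4))
rect(P,(.637,-.254),.1,.06,.08,"deep rim+fin")
rect(P,(.637,-.254),.032,.06,.08,"fin")
E
```

```text
[[ 0.681 -0.705 -0.198  0.586]
 [ 0.732  0.656  0.184 -0.205]
 [ 0.    -0.271  0.963  0.365]
 [ 0.     0.     0.     1.   ]] 371.64829954431775
deep_center 316 221 0.79 [ 0.6318 -0.2507  0.0693]
deep_fin 315 232 0.65 [ 0.6381 -0.2577  0.0687]
deep rim+fin 5277 c [ 638.5 -257.4] size [140.6  91.3] ang 47.3 z 0.0701
fin 1222 c [ 638.4 -257.5] size [15.7 52.4] ang 46.7 z 0.0691
```

View pics/w1.png

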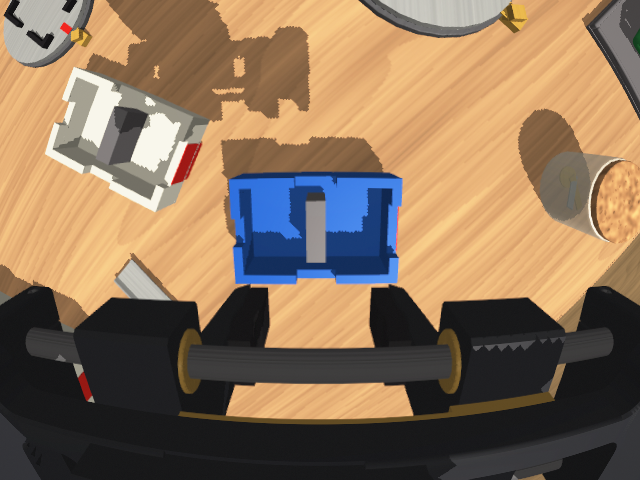

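Blue tray measured at (0.6385, -0.2575), yaw 47°, size and height as they should be. Next: grasp it.

Run:
```python
from h import *
plan((.6385,-.2575,.036),47)
```

```text
tcp [ 0.6347 -0.257   0.2186] t 4.12 gap 0.0444 F [-0.2 -0.8  0.2]
 turn [-0.0005  0.0001 -0.0012] rows 1
 shift old axes [-0.031  0.026  1.826]  new axes [-0.032  0.022  1.826]
```

Request:
move_arm(deltas=[-0.03, 0.02, 0.5, 0, 0, 0, -0.03, 0.02, 0.9, 0, 0, 0, -0.03, 0.02, 0.9, 0, 0, 0, -0.03, 0.02, 0.9, 0, 0, 0])

```text
time_s: 4.62
tcp_pos: [0.6398, -0.257, 0.1306]
eef_rot: [1.154, 2.92, -0.0]
force: [-0.3, -0.1, 1.0]
finger_gap: 0.0441
```

Run:
```python
from h import *
c=camera("wrist");P=wcloud(c)
rect(P,(.637,-.254),.1,.06,.08,"deep rim+fin")
rect(P,(.638,-.257),.032,.06,.08,"fin")
rect(P,(.447,-.329),.1,.053,.07,"shallow")
plan((.6385,-.2575,.036),47)
```

```text
deep rim+fin 8326 c [ 638.3 -257.2] size [140.9  91. ] ang 47.3 z 0.07
fin 2354 c [ 638.2 -257.3] size [15.9 52.5] ang 47.1 z 0.0691
shallow 6159 c [ 447.5 -331.7] size [142.6  90.9] ang 20.5 z 0.0618
tcp [ 0.6404 -0.2568  0.1312] t 4.67 gap 0.0441 F [0.8 0.1 1.4]
 turn [ 0.0004  0.001  -0.0005] rows 1
 shift old axes [ 0.012 -0.019  0.952]  new axes [ 0.009 -0.018  0.952]
```

Request:
move_arm(deltas=[0.01, -0.02, 0.5, 0, 0, 0, 0.01, -0.02, 0.9, 0, 0, 0, 0.01, -0.02, 0.95, 0, 0, 0, 0.01, -0.02, 0.95, 0, 0, 0])

```text
time_s: 5.18
tcp_pos: [0.6386, -0.2569, 0.0358]
eef_rot: [1.151, 2.92, 0.0]
force: [0.4, -0.9, 0.6]
finger_gap: 0.0441
```

Request:
move_arm(deltas=[0, 0, 0, 0, 0, 0, 0, 0, 0, 0, 0, 0, 0, 0, 0, 0, 0, 0, 0, 0, 0, 0, 0, 0, 0, 0, 0, 0, 0, 0], jaw=1)

```text
time_s: 5.8
tcp_pos: [0.6376, -0.2567, 0.0344]
eef_rot: [1.152, 2.922, -0.0]
force: [-0.6, -0.9, 6.2]
finger_gap: 0.016
```

Request:
move_arm(deltas=[0, 0, -0.1, 0, 0, 0, 0, 0, -0.5, 0, 0, 0, 0, 0, -1, 0, 0, 0, 0, 0, -1, 0, 0, 0])

```text
time_s: 6.3
tcp_pos: [0.6399, -0.257, 0.1382]
eef_rot: [1.149, 2.916, 0.001]
force: [1.2, 0.1, -3.0]
finger_gap: 0.0159
```

Run:
```python
from h import *
plan((.506,.026,.17),47)
```

```text
tcp [ 0.6399 -0.257   0.1382] t 6.3 gap 0.0159 F [ 1.2  0.1 -3. ]
 turn [ 0.001   0.0021 -0.0001] rows 1
 shift old axes [ 2.908  1.156 -0.334]  new axes [ 2.909  1.156 -0.318]
```

Request:
move_arm(deltas=[0.4, 0.2, -0.2, 0, 0, 0, 0.7, 0.4, -0.4, 0, 0, 0, 1.0, 0.6, -0.6, 0, 0, 0, 1.0, 0.6, -0.6, 0, 0, 0])

```text
time_s: 6.8
tcp_pos: [0.6049, -0.1402, 0.1943]
eef_rot: [-1.144, -2.926, -0.003]
force: [1.0, -0.3, -3.0]
finger_gap: 0.0155
```

Request:
move_arm(deltas=[0.5, 0.3, 0, 0, 0, 0, 0.8, 0.5, 0, 0, 0, 0, 0.8, 0.56, 0, 0, 0, 0, 0.8, 0.56, 0, 0, 0, 0, 0.8, 0.56, 0, 0, 0, 0])

```text
time_s: 7.42
tcp_pos: [0.5846, -0.051, 0.1929]
eef_rot: [-1.155, -2.921, 0.002]
force: [0.3, -0.4, -2.0]
finger_gap: 0.0155
```

Run:
```python
from h import *
c=camera("wrist");P=wcloud(c);cv2.imwrite("pics/w2.png",c["frame"])
np.save("P2.npy",P);np.save("F2.npy",c["frame"])
rect(P,(.506,.026),.09,.033,.05,"rim")
rect(P,(.506,.026),.11,.022,.03,"disc")
for n in ("seat","seat_notch"):
    for r in tip_of(n,c)[:2]:
        x,y=np.round(r["xy"]).astype(int);print(n,x,y,round(r["p"],2),P[y,x].round(4))
plan((.506,.026,.17),47)
```

```text
rim 3866 c [509.5  22.8] size [140.7  90.6] ang 48.1 z 0.0406
disc 32134 c [506.9  25.4] size [190.  173.8] ang 46.8 z 0.0267
seat 324 96 0.73 [0.5085 0.0254 0.026 ]
seat_notch 403 102 0.64 [0.5563 0.0718 0.0259]
tcp [ 0.5847 -0.0501  0.1934] t 7.58 gap 0.0157 F [ 0.  -0.8 -2.6]
 turn [-0.0002 -0.     -0.0006] rows 1
 shift old axes [1.095 0.018 0.234]  new axes [1.095 0.02  0.234]
```

View pics/w2.png

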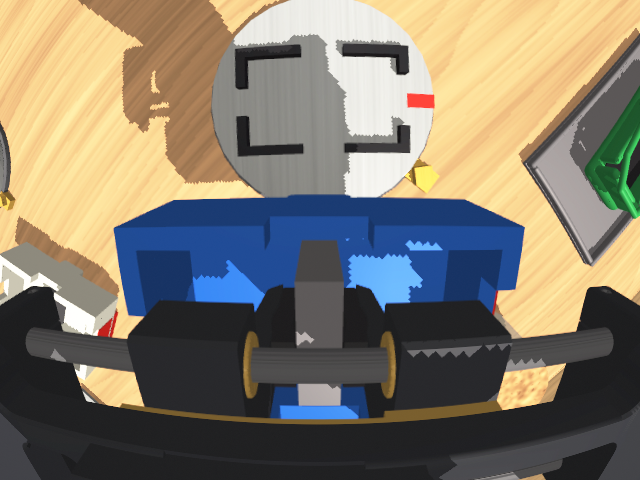

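Blue tray held. The seat rim at image (325,100) is fully visible, centre (0.5095, 0.0228), yaw 48°, and the brass pointer is at (425,177). Next I'll check where the tray sits in the hand.

```bash
cat >> h.py <<'E'
def held(P,s,h):
    # rim of held tray in tool axes relative to tcp; h: rim height above tcp
    Rt=R.from_rotvec(s["eef_rot"]).as_matrix();q=(P-s["tcp_pos"])@Rt
    m=(np.abs(q[...,2]+h)<.005)&(np.abs(q[...,1])<.09)&(q[...,0]<.07)&(q[...,0]>-.02)
    q=q[m];e=q[np.abs(q[:,1])>.03]
    print("held n",len(q),"x far edge",np.percentile(q[:,0],[98,99.5])*1e3,"y range",np.percentile(e[:,1],[.5,99.5])*1e3,"z",np.median(q[:,2]))
    f=e[(e[:,0]>.025)];
    for lo,hi in((-.065,-.03),(.03,.065)):
        g=f[(f[:,1]>lo)&(f[:,1]<hi)];print("  edge at y",lo,hi,np.percentile(g[:,0],98)*1e3 if len(g) else None)
E
python3 - <<'E'
from h import *
P=np.load("P2.npy");s=state();held(P,s,.0345)
for r in range(168,188,3): print(P[r,425].round(4))
b=np.load("F2.npy")[165:195,410:440].astype(int);m=(b[...,2]>180)&(b[...,1]>150)&(b[...,0]<80);q=P[165:195,410:440][m]
print("pointer",len(q),q.mean(0),np.degrees(np.arctan2(*(q.mean(0)[:2]-[.5095,.0228])[::-1])))
plan((.5095,.0228,.11),48)
E
```

```text
held n 15967 x far edge [43.66191173 43.81247541] y range [-70.64027326  69.10392222] z -0.03526141304816057
  edge at y -0.065 -0.03 43.64946132875285
  edge at y 0.03 0.065 43.80262333888247
[0.611  0.0483 0.0275]
[0.6134 0.0469 0.0259]
[0.6153 0.0451 0.0263]
[0.6171 0.0434 0.0268]
[0.619  0.0416 0.0272]
[0.6208 0.0398 0.0279]
[0.6263 0.0397 0.0155]
pointer 9 [0.60786432 0.04216528 0.02578109] 11.137556402938253
tcp [ 0.5847 -0.0501  0.1934] t 7.58 gap 0.0157 F [ 0.  -0.8 -2.6]
 turn [-0.0002 -0.     -0.0062] rows 1
 shift old axes [1.047 0.019 0.834]  new axes [1.047 0.039 0.834]
```

Request:
move_arm(deltas=[0.4, 0.02, 0, 0, 0, -0.006, 0.8, 0.045, 0.2, 0, 0, -0.006, 1.0, 0.045, 0.6, 0, 0, -0.006, 1.0, 0.045, 0.8, 0, 0, -0.006, 1.0, 0.045, 0.8, 0, 0, -0.006])

```text
time_s: 8.2
tcp_pos: [0.5138, 0.0222, 0.1127]
eef_rot: [-1.124, -2.931, 0.002]
force: [-0.4, -0.0, -2.4]
finger_gap: 0.0157
```

Run:
```python
from h import *
c=camera("wrist");P=wcloud(c);s=state();held(P,s,.035)
rect(P,(.5095,.0228),.09,.033,.048,"rim")
m=np.isfinite(P[...,2])
Rt=R.from_rotvec(s["eef_rot"]).as_matrix();o=Rt@np.array([-.0013,-.0008,0])
plan(np.array((.5095,.0228,.0625))-o,48)
```

```text
held n 15729 x far edge [44.90424033 45.06826464] y range [-70.69381094  68.91974592] z -0.03478323844877774
  edge at y -0.065 -0.03 44.821264411076726
  edge at y 0.03 0.065 45.066447989066404
rim 2685 c [480.7  48.6] size [140.5  13.3] ang 48.2 z 0.0406
tcp [0.5148 0.0223 0.1137] t 8.25 gap 0.016 F [ 1.  -0.8 -2.6]
 turn [-0.0001 -0.0001  0.0002] rows 1
 shift old axes [ 0.056 -0.023  0.512]  new axes [ 0.056 -0.023  0.512]
```

Request:
move_arm(deltas=[0.05, -0.02, 0.1, 0, 0, 0, 0.05, -0.02, 0.28, 0, 0, 0, 0.05, -0.02, 0.28, 0, 0, 0, 0.05, -0.02, 0.28, 0, 0, 0])

```text
time_s: 8.75
tcp_pos: [0.5097, 0.0245, 0.0856]
eef_rot: [-1.124, -2.933, -0.0]
force: [-0.1, 0.4, -3.2]
finger_gap: 0.0158
```

```bash
cat >> h.py <<'E'
def fine(zseat,hr,yaw,seat=None,save=None):
    """same-picture offset held part -> seat rim in tool axes (mm): far long side, ends"""
    s=state();c=camera("wrist");P=wcloud(c);Rt=tgt(yaw);q=(P-s["tcp_pos"])@Rt*1e3
    zs=s["tcp_pos"][2]*1e3
    def feat(zw,n):
        w=P[...,2]*1e3
        m=(abs(w-zw)<4.5)&(q[...,0]>20)&(q[...,0]<75)&(abs(q[...,1])<90)
        g=q[m];
        if len(g)<50: print(n,"few",len(g));return None
        e=np.percentile(g[:,0],99);b=g[g[:,0]>e-9];yl,yh=np.percentile(b[:,1],[.3,99.7])
        l=b[b[:,1]<-20];r=b[b[:,1]>20];ang=np.degrees((np.percentile(r[:,0],97)-np.percentile(l[:,0],97))/(r[:,1].mean()-l[:,1].mean()))
        print(n,len(g),"far x",e.round(1),"y",yl.round(1),yh.round(1),"w",(yh-yl).round(1),"slope deg",ang.round(1));return e,(yl+yh)/2
    a=feat(zseat,"seat");b=feat(zs+hr,"held")
    if a and b: print("move tool x,y mm",round(a[0]-b[0],1),round(a[1]-b[1],1))
    print("tcp",s["tcp_pos"].round(4),"t",s["time_s"],"F",s["force"].round(1),"gap",s["finger_gap"].round(4))
    if save: cv2.imwrite(save,c["frame"])
E
python3 - <<'E'
from h import *
fine(40,35,48,save="pics/w3.png")
E
```

```text
seat 1448 far x 44.2 y -71.1 68.3 w 139.4 slope deg 0.1
held 11446 far x 44.4 y -69.8 69.4 w 139.3 slope deg 0.2
move tool x,y mm -0.2 -1.2Traceback (most recent call last):
  File "<stdin>", line 2, in <module>
  File "h.py", line 47, in fine
    print("tcp",s["tcp_pos"].round(4),"t",s["time_s"],"F",s["force"].round(1),"gap",s["finger_gap"].round(4))
                                                                                    ^^^^^^^^^^^^^^^^^^^^^
AttributeError: 'float' object has no attribute 'round'
```

Request:
move_arm(deltas=[0, -0.01, 0.06, 0, 0, 0, 0, -0.01, 0.12, 0, 0, 0, 0, -0.01, 0.18, 0, 0, 0, 0, -0.01, 0.22, 0, 0, 0, 0, -0.01, 0.22, 0, 0, 0, 0, -0.01, 0.22, 0, 0, 0])

```text
time_s: 9.55
tcp_pos: [0.5091, 0.0238, 0.0638]
eef_rot: [1.124, 2.933, 0.0]
force: [-0.7, -0.3, -2.8]
finger_gap: 0.0158
```

```bash
sed -i 's/s\["finger_gap"\].round(4))$/round(s["finger_gap"],4))/' h.py
python3 - <<'E'
from h import *
s=state();c=camera("wrist");P=wcloud(c);q=(P-s["tcp_pos"])@tgt(48)
m=(abs(q[...,0]-.04)<.006)&(abs(abs(q[...,1])-.05)<.012)&(abs(q[...,2]+.035)<.012)
print("rim z",np.percentile(P[m][:,2],[10,50,90]),s["tcp_pos"],s["force"])
E
```

```text
rim z [0.0924278  0.09978043 0.10069286] [0.50907746 0.02379951 0.06378149] [-0.71418211 -0.3418154  -2.77975562]
```

Request:
move_arm(deltas=[0, 0, 0.02, 0, 0, 0, 0, 0, 0.02, 0, 0, 0])

```text
time_s: 9.85
tcp_pos: [0.5093, 0.0238, 0.0624]
eef_rot: [1.124, 2.933, -0.0]
force: [-1.5, -0.1, 5.2]
finger_gap: 0.0158
```

Request:
move_arm(deltas=[0, 0, 0.02, 0, 0, 0, 0, 0, 0.02, 0, 0, 0, 0, 0, 0.02, 0, 0, 0, 0, 0, 0.0, 0, 0, 0], jaw=0)

```text
time_s: 10.35
tcp_pos: [0.5089, 0.0237, 0.0617]
eef_rot: [-1.124, -2.933, 0.0]
force: [0.0, 0.1, -0.5]
finger_gap: 0.0439
```

Request:
move_arm(deltas=[0, 0, -0.3, 0, 0, 0, 0, 0, -0.8, 0, 0, 0, 0, 0, -1, 0, 0, 0])

```text
time_s: 10.72
tcp_pos: [0.5102, 0.024, 0.1643]
eef_rot: [1.123, 2.931, 0.002]
force: [-0.3, 0.5, 0.5]
finger_gap: 0.044
```

Run:
```python
from h import *
c=camera("wrist");P=wcloud(c);plan((.4475,-.3317,.19),20.5)
rect(P,(.5095,.0228),.1,.09,.11,"deep rim")
rect(P,(.5095,.0228),.1,.035,.05,"seat corners/lugs")
```

```text
tcp [0.5111 0.0241 0.1657] t 10.78 gap 0.044 F [0.3 0.5 1.1]
 turn [0.0015 0.001  0.1531] rows 3
 shift old axes [-1.906 -3.071 -0.247]  new axes [-3.11  -1.841 -0.243]
deep rim 7642 c [509.6  23.1] size [140.9  90.5] ang 48.2 z 0.0981
seat corners/lugs 12738 c [507.   25.4] size [140.2  83.4] ang 48.2 z 0.0457
```

Request:
move_arm(deltas=[-0.2, -0.3, -0.2, 0, 0, 0.05, -0.6, -1.0, -0.25, 0, 0, 0.153, -0.6, -1.0, -0.25, 0, 0, 0.153, -0.6, -1.0, -0.25, 0, 0, 0.153])

```text
time_s: 11.28
tcp_pos: [0.4862, -0.0922, 0.1863]
eef_rot: [-1.792, -2.58, 0.001]
force: [-0.3, 0.5, -1.0]
finger_gap: 0.0439
```

Request:
move_arm(deltas=[-0.7, -0.41, 0, 0, 0, 0, -0.7, -0.41, 0, 0, 0, 0])

```text
time_s: 11.52
tcp_pos: [0.4725, -0.1724, 0.1861]
eef_rot: [-1.788, -2.583, 0.001]
force: [-0.0, 1.0, 0.2]
finger_gap: 0.0438
```

Request:
move_arm(deltas=[-0.7, -0.41, 0, 0, 0, 0, -0.7, -0.41, 0, 0, 0, 0])

```text
time_s: 11.78
tcp_pos: [0.4585, -0.2529, 0.1861]
eef_rot: [-1.79, -2.582, 0.001]
force: [0.2, -0.4, 0.5]
finger_gap: 0.0437
```

Request:
move_arm(deltas=[-0.7, -0.41, 0, 0, 0, 0, -0.7, -0.41, 0.3, 0, 0, 0, -0.7, -0.41, 0.5, 0, 0, 0, -0.7, -0.41, 0.5, 0, 0, 0])

```text
time_s: 12.28
tcp_pos: [0.4452, -0.328, 0.1351]
eef_rot: [-1.783, -2.582, -0.002]
force: [-0.0, -0.1, 0.9]
finger_gap: 0.0441
```

Run:
```python
from h import *
c=camera("wrist");P=wcloud(c);plan((.4475,-.3317,.029),20.5)
rect(P,(.4475,-.3317),.1,.053,.07,"shallow")
rect(P,(.4475,-.3317),.032,.053,.07,"fin")
```

```text
tcp [ 0.446  -0.3285  0.1363] t 12.32 gap 0.0441 F [ 0.5  0.3 -0.3]
 turn [ 0.     -0.0006  0.0014] rows 1
 shift old axes [-0.037  0.003  1.073]  new axes [-0.035  0.003  1.073]
shallow 7336 c [ 447.2 -331.7] size [140.8  91. ] ang 20.5 z 0.062
fin 2163 c [ 447.1 -331.6] size [16.3 53.1] ang 20.3 z 0.0611
```

Request:
move_arm(deltas=[-0.035, 0, 0.3, 0, 0, 0, -0.035, 0, 0.7, 0, 0, 0, -0.035, 0, 1.0, 0, 0, 0])

```text
time_s: 12.7
tcp_pos: [0.4477, -0.3329, 0.0365]
eef_rot: [1.786, 2.583, 0.001]
force: [0.2, -0.2, 1.1]
finger_gap: 0.0439
```

Request:
move_arm(deltas=[0, 0, 0.06, 0, 0, 0, 0, 0, 0.06, 0, 0, 0])

```text
time_s: 12.95
tcp_pos: [0.4476, -0.3335, 0.0317]
eef_rot: [1.788, 2.582, 0.001]
force: [-0.0, 0.2, 0.3]
finger_gap: 0.044
```

Request:
move_arm(deltas=[0, 0, 0, 0, 0, 0, 0, 0, 0, 0, 0, 0, 0, 0, 0, 0, 0, 0, 0, 0, 0, 0, 0, 0, 0, 0, 0, 0, 0, 0], jaw=1)

```text
time_s: 13.58
tcp_pos: [0.4471, -0.3341, 0.0313]
eef_rot: [1.789, 2.581, 0.0]
force: [0.1, -0.1, 6.1]
finger_gap: 0.0155
```

Request:
move_arm(deltas=[0, 0, -0.1, 0, 0, 0, 0, 0, -0.5, 0, 0, 0, 0, 0, -1, 0, 0, 0, 0, 0, -1, 0, 0, 0])

```text
time_s: 14.08
tcp_pos: [0.4483, -0.3352, 0.1342]
eef_rot: [1.787, 2.576, -0.0]
force: [0.0, -0.1, -3.5]
finger_gap: 0.0157
```

Request:
move_arm(deltas=[0, 0, -0.4, 0, 0, 0, 0, 0, -0.8, 0, 0, 0, 0, 0, -1, 0, 0, 0, 0, 0, -1, 0, 0, 0])

```text
time_s: 14.58
tcp_pos: [0.4463, -0.334, 0.2306]
eef_rot: [1.79, 2.581, -0.0]
force: [-0.2, 0.3, -4.0]
finger_gap: 0.0157
```

Run:
```python
from h import *
plan((.5096-.07*-.743,.023-.07*.669,.23),48.2)
```

```text
tcp [ 0.4463 -0.334   0.2306] t 14.57 gap 0.0157 F [-0.2  0.3 -4. ]
 turn [-0.      0.0002 -0.1538] rows 3
 shift old axes [2.501 2.167 0.005]  new axes [1.208 3.08  0.006]
```

Request:
move_arm(deltas=[0.3, 0.3, 0, 0, 0, -0.05, 0.7, 0.6, 0, 0, 0, -0.1, 1.0, 0.9, 0, 0, 0, -0.154, 1.0, 0.9, 0, 0, 0, -0.154])

```text
time_s: 15.08
tcp_pos: [0.4959, -0.204, 0.2287]
eef_rot: [-1.107, -2.937, -0.004]
force: [-0.2, -0.0, -3.6]
finger_gap: 0.0159
```

Request:
move_arm(deltas=[0.2, 0.5, 0, 0, 0, 0, 0.37, 0.91, 0, 0, 0, 0])

```text
time_s: 15.32
tcp_pos: [0.5278, -0.1157, 0.2288]
eef_rot: [-1.123, -2.931, 0.001]
force: [0.5, -0.6, -3.2]
finger_gap: 0.0158
```

Request:
move_arm(deltas=[0.2, 0.5, 0, 0, 0, 0, 0.3, 0.8, 0, 0, 0, 0, 0.37, 0.91, 0, 0, 0, 0, 0.37, 0.91, 0, 0, 0, 0])

```text
time_s: 15.82
tcp_pos: [0.5607, -0.0242, 0.2295]
eef_rot: [-1.119, -2.933, 0.002]
force: [0.4, -0.2, -4.1]
finger_gap: 0.0159
```

Run:
```python
from h import *
c=camera("wrist");P=wcloud(c)
rect(P,(.5096,.023),.1,.09,.11,"deep rim")
held(P,state(),.031)
plan((.5096,.023,.15),48.2)
```

```text
deep rim 4615 c [506.9  25.7] size [140.6  82.9] ang 48.2 z 0.098
held n 15271 x far edge [48.10075499 48.25098863] y range [-69.05651559  70.63733927] z -0.030589838540107196
  edge at y -0.065 -0.03 48.09979254863231
  edge at y 0.03 0.065 48.215606908931306
tcp [ 0.5608 -0.0254  0.2298] t 15.88 gap 0.0156 F [ 0.3 -0.5 -3.5]
 turn [-0.0007 -0.0002 -0.0003] rows 1
 shift old axes [0.704 0.021 0.798]  new axes [0.704 0.02  0.798]
```

Request:
move_arm(deltas=[0.3, 0.01, 0, 0, 0, 0, 0.67, 0.01, 0.2, 0, 0, 0, 0.67, 0.01, 0.6, 0, 0, 0, 0.67, 0.01, 0.88, 0, 0, 0, 0.67, 0.01, 0.88, 0, 0, 0])

```text
time_s: 16.5
tcp_pos: [0.5104, 0.0194, 0.141]
eef_rot: [-1.122, -2.93, 0.005]
force: [0.7, 0.7, -2.3]
finger_gap: 0.0154
```

Run:
```python
from h import *
fine(98,30.6,48.2)
```

```text
seat 1466 far x 48.1 y -67.1 71.8 w 138.9 slope deg 0.0
held 11259 far x 47.3 y -69.5 69.9 w 139.5 slope deg -0.1
move tool x,y mm 0.7 2.1
tcp [0.5104 0.0194 0.141 ] t 16.5 F [ 0.7  0.7 -2.3] gap 0.0154
```

Request:
move_arm(deltas=[0.005, 0.02, 0.04, 0, 0, 0, 0.005, 0.02, 0.04, 0, 0, 0, 0.005, 0.02, 0.04, 0, 0, 0])

```text
time_s: 16.92
tcp_pos: [0.5137, 0.0236, 0.1393]
eef_rot: [1.119, 2.934, 0.0]
force: [0.6, 0.7, -3.1]
finger_gap: 0.0157
```

Run:
```python
from h import *
fine(98,30.6,48.2)
```

```text
seat 1395 far x 47.8 y -72.4 66.6 w 139.1 slope deg 0.0
held 11254 far x 47.4 y -69.8 69.5 w 139.3 slope deg 0.0
move tool x,y mm 0.3 -2.8
tcp [0.5137 0.0236 0.1393] t 16.925 F [ 0.6  0.7 -3.1] gap 0.0157
```

Request:
move_arm(deltas=[0.0, -0.025, 0.03, 0, 0, 0, 0, -0.025, 0.03, 0, 0, 0, 0, -0.025, 0.03, 0, 0, 0, 0, -0.025, 0.03, 0, 0, 0])

```text
time_s: 17.48
tcp_pos: [0.5117, 0.0218, 0.1357]
eef_rot: [1.119, 2.935, 0.0]
force: [0.7, -0.6, -3.4]
finger_gap: 0.0157
```

Run:
```python
from h import *
fine(98,30.6,48.2)
```

```text
seat 1071 far x 47.4 y -69.6 69.0 w 138.6 slope deg -0.0
held 11213 far x 47.4 y -69.7 69.6 w 139.3 slope deg 0.0
move tool x,y mm 0.0 -0.3
tcp [0.5117 0.0218 0.1357] t 17.475 F [ 0.7 -0.6 -3.4] gap 0.0157
```

Aligned. Now lower: home TCP is about 0.1175.

Request:
move_arm(deltas=[0, 0, 0.05, 0, 0, 0, 0, 0, 0.1, 0, 0, 0, 0, 0, 0.14, 0, 0, 0, 0, 0, 0.17, 0, 0, 0, 0, 0, 0.18, 0, 0, 0, 0, 0, 0.18, 0, 0, 0])

```text
time_s: 18.27
tcp_pos: [0.5117, 0.0218, 0.1177]
eef_rot: [-1.12, -2.935, -0.0]
force: [0.1, 0.3, -3.3]
finger_gap: 0.0158
```

Run:
```python
from h import *
s=state();c=camera("wrist");P=wcloud(c);q=(P-s["tcp_pos"])@tgt(48.2)
m=(abs(q[...,0]-.043)<.006)&(abs(abs(q[...,1])-.05)<.012)&(abs(q[...,2]+.031)<.012)
print("rim z",np.percentile(P[m][:,2],[10,50,90]),s["tcp_pos"],s["force"])
```

```text
rim z [0.14307909 0.14874336 0.14965015] [0.51167873 0.0217874  0.11770859] [ 0.0817809   0.31860117 -3.30221241]
```

Request:
move_arm(deltas=[0, 0, 0.012, 0, 0, 0, 0, 0, 0.012, 0, 0, 0])

```text
time_s: 18.58
tcp_pos: [0.5119, 0.0218, 0.1174]
eef_rot: [1.119, 2.935, -0.001]
force: [-2.9, 0.0, 6.5]
finger_gap: 0.0161
```

Request:
move_arm(deltas=[0, 0, 0.01, 0, 0, 0, 0, 0, 0.01, 0, 0, 0, 0, 0, 0.0, 0, 0, 0, 0, 0, 0.0, 0, 0, 0], jaw=0)

```text
time_s: 19.08
tcp_pos: [0.5117, 0.0218, 0.1166]
eef_rot: [1.119, 2.935, 0.0]
force: [-0.8, 0.6, -0.1]
finger_gap: 0.044
```

Request:
move_arm(deltas=[0, 0, -0.3, 0, 0, 0, 0, 0, -0.8, 0, 0, 0, 0, 0, -1, 0, 0, 0, 0, 0, -1, 0, 0, 0])

```text
time_s: 19.58
tcp_pos: [0.5126, 0.0218, 0.2178]
eef_rot: [1.119, 2.932, 0.001]
force: [0.3, -1.0, -0.6]
finger_gap: 0.0442
```

Run:
```python
from h import *
c=camera("wrist");P=wcloud(c);plan((.504,.3225,.16),41)
rect(P,(.5096,.023),.1,.14,.16,"shallow rim")
rect(P,(.5096,.023),.1,.09,.105,"deep rim parts")
```

```text
tcp [0.5117 0.0216 0.2164] t 19.62 gap 0.0439 F [-0.7  0.7  0.6]
 turn [0.0001 0.0002 0.0402] rows 1
 shift old axes [2.063 2.193 0.563]  new axes [2.322 1.916 0.564]
shallow rim 7722 c [510.2  22.9] size [140.7  91.2] ang 48.2 z 0.1481
deep rim parts 13030 c [506.9  25.5] size [139.7  83.2] ang 48.2 z 0.1036
```

Request:
move_arm(deltas=[0.3, 0.3, 0, 0, 0, 0.04, 0.7, 0.75, 0, 0, 0, 0.04, 0.7, 0.75, 0, 0, 0, 0.04])

```text
time_s: 20.0
tcp_pos: [0.5077, 0.1298, 0.2154]
eef_rot: [-1.288, -2.862, -0.003]
force: [-0.2, -1.0, 0.0]
finger_gap: 0.0442
```

Request:
move_arm(deltas=[0.4, 0.3, 0.1, 0, 0, 0, 0.77, 0.63, 0.28, 0, 0, 0])

```text
time_s: 20.25
tcp_pos: [0.5064, 0.2233, 0.1871]
eef_rot: [-1.305, -2.858, 0.002]
force: [0.5, -0.4, 1.1]
finger_gap: 0.0444
```

Request:
move_arm(deltas=[0.4, 0.3, 0.1, 0, 0, 0, 0.77, 0.63, 0.28, 0, 0, 0, 0.77, 0.63, 0.28, 0, 0, 0, 0.77, 0.63, 0.28, 0, 0, 0])

```text
time_s: 20.75
tcp_pos: [0.5032, 0.3213, 0.1592]
eef_rot: [-1.302, -2.858, 0.004]
force: [0.7, -0.3, 0.6]
finger_gap: 0.0437
```

Run:
```python
from h import *
c=camera("wrist");P=wcloud(c);cv2.imwrite("pics/w4.png",c["frame"])
rect(P,(.504,.3225),.1,.014,.026,"plate")
rect(P,(.504,.3225),.05,.045,.065,"fin")
plan((.504,.3225,.028),41)
```

```text
plate 16805 c [505.9 320.4] size [140.6  90.9] ang 39.4 z 0.0207
fin 1848 c [505.7 320.4] size [15.9 59.8] ang 39.6 z 0.0545
tcp [0.5037 0.3209 0.1597] t 20.8 gap 0.044 F [-0.1  0.2 -0.2]
 turn [-0.0006  0.0004 -0.0004] rows 1
 shift old axes [0.012 0.015 1.317]  new axes [0.01  0.012 1.317]
```

View pics/w4.png

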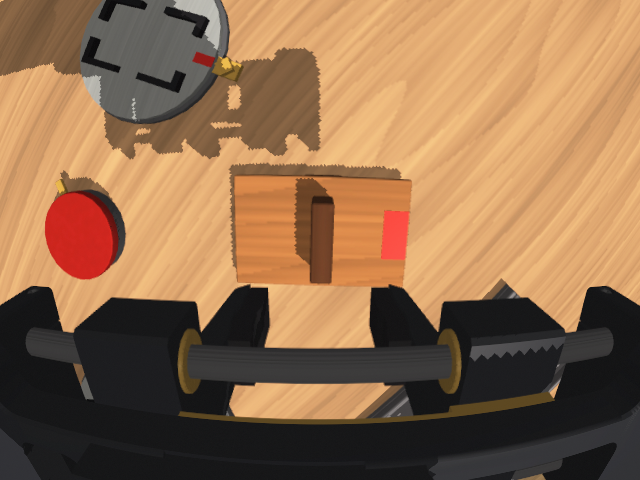

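The lid is at image (322,230), red front at (395,235) facing tool +y, centre (0.5058, 0.3204), yaw 39.5°.

Request:
move_arm(deltas=[-0.018, 0.013, 0.3, 0, 0, 0.008, -0.018, 0.013, 0.7, 0, 0, 0.008, -0.018, 0.013, 0.9, 0, 0, 0.008, -0.018, 0.013, 0.9, 0, 0, 0.008])

```text
time_s: 21.3
tcp_pos: [0.5052, 0.3211, 0.0696]
eef_rot: [-1.339, -2.841, 0.004]
force: [1.0, 0.2, 0.5]
finger_gap: 0.044
```

Request:
move_arm(deltas=[0, 0, 0.3, 0, 0, 0, 0, 0, 0.43, 0, 0, 0, 0, 0, 0.43, 0, 0, 0])

```text
time_s: 21.68
tcp_pos: [0.5054, 0.3226, 0.0277]
eef_rot: [-1.338, -2.842, 0.001]
force: [-0.9, -0.1, 0.6]
finger_gap: 0.0438
```

Request:
move_arm(deltas=[0, 0, 0, 0, 0, 0, 0, 0, 0, 0, 0, 0, 0, 0, 0, 0, 0, 0, 0, 0, 0, 0, 0, 0, 0, 0, 0, 0, 0, 0], jaw=1)

```text
time_s: 22.3
tcp_pos: [0.5055, 0.3227, 0.0279]
eef_rot: [1.337, 2.842, -0.0]
force: [-1.9, -1.5, 6.0]
finger_gap: 0.0156
```

Request:
move_arm(deltas=[0, 0, -0.1, 0, 0, 0, 0, 0, -0.5, 0, 0, 0, 0, 0, -1, 0, 0, 0, 0, 0, -1, 0, 0, 0])

```text
time_s: 22.8
tcp_pos: [0.5075, 0.3246, 0.1315]
eef_rot: [1.336, 2.839, 0.01]
force: [0.3, 0.6, -1.7]
finger_gap: 0.0156
```

Request:
move_arm(deltas=[0, 0, -0.4, 0, 0, -0.048, 0, 0, -0.8, 0, 0, -0.048, 0, 0, -1, 0, 0, -0.048, 0, 0, -1, 0, 0, -0.048])

```text
time_s: 23.3
tcp_pos: [0.5057, 0.3228, 0.2277]
eef_rot: [1.12, 2.934, 0.001]
force: [0.4, 0.2, -2.4]
finger_gap: 0.0156
```

Run:
```python
from h import *
plan((.5102,.0229,.245),48.2)
```

```text
tcp [0.5057 0.3228 0.2277] t 23.3 gap 0.0156 F [ 0.4  0.2 -2.4]
 turn [0.0003 0.0002 0.0001] rows 1
 shift old axes [-2.031 -2.207 -0.174]  new axes [-2.032 -2.206 -0.173]
```

Request:
move_arm(deltas=[-0.3, -0.25, -0.06, 0, 0, 0, -0.7, -0.5, -0.06, 0, 0, 0, -0.91, -0.735, -0.06, 0, 0, 0])

```text
time_s: 23.68
tcp_pos: [0.5243, 0.2039, 0.231]
eef_rot: [-1.123, -2.932, 0.005]
force: [-0.0, 0.7, -2.0]
finger_gap: 0.0157
```

Request:
move_arm(deltas=[-0.45, -0.35, -0.06, 0, 0, 0, -0.91, -0.735, -0.06, 0, 0, 0])

```text
time_s: 23.92
tcp_pos: [0.5426, 0.0902, 0.2377]
eef_rot: [-1.117, -2.934, 0.002]
force: [1.2, -0.7, -2.6]
finger_gap: 0.0157
```

Request:
move_arm(deltas=[-0.45, -0.35, -0.06, 0, 0, 0, -0.75, -0.6, -0.06, 0, 0, 0, -0.91, -0.735, -0.06, 0, 0, 0, -0.91, -0.735, -0.06, 0, 0, 0, -0.91, -0.735, -0.06, 0, 0, 0])

```text
time_s: 24.55
tcp_pos: [0.5615, -0.022, 0.2444]
eef_rot: [-1.116, -2.934, -0.001]
force: [-0.6, -0.4, -1.4]
finger_gap: 0.0158
```

Run:
```python
from h import *
s=state();c=camera("wrist");P=wcloud(c)
rect(P,(.5102,.0229),.1,.14,.156,"shallow rim")
held(P,s,-.008);fine(148,-8,48.2)
plan((.5102,.0229,.18),48.2)
```

```text
shallow rim 6373 c [507.6  25.2] size [141.3  84.1] ang 48.1 z 0.148
held n 26052 x far edge [42.91580457 43.18352956] y range [-69.08790667  68.84326422] z 0.007372870263847865
  edge at y -0.065 -0.03 43.05245141214369
  edge at y 0.03 0.065 43.0238579454468Traceback (most recent call last):
  File "<stdin>", line 4, in <module>
  File "h.py", line 45, in fine
    a=feat(zseat,"seat");b=feat(zs+hr,"held")
  File "h.py", line 43, in feat
    l=b[b[:,1]<-20];r=b[b[:,1]>20];ang=np.degrees((np.percentile(r[:,0],97)-np.percentile(l[:,0],97))/(r[:,1].mean()-l[:,1].mean()))
                                                   ~~~~~~~~~~~~~^^^^^^^^^^^
    return _quantile_unchecked(
        a, q, axis, out, overwrite_input, method, keepdims, weights)
    return _ureduce(a,
                    func=_quantile_ureduce_func,
    ...<5 lines>...
                    overwrite_input=overwrite_input,
                    method=method)
    r = func(a, **kwargs)
    result = _quantile(arr,
                       quantiles=q,
    ...<2 lines>...
                       out=out,
                       weights=wgt)
    slices_having_nans = np.isnan(arr[-1, ...])
                                  ~~~^^^^^^^^^
IndexError: index -1 is out of bounds for axis 0 with size 0
```

Request:
move_arm(deltas=[0.3, 0, 0, 0, 0, 0, 0.6, 0, 0.2, 0, 0, 0, 0.7, 0, 0.5, 0, 0, 0, 0.7, 0, 0.62, 0, 0, 0, 0.7, 0, 0.62, 0, 0, 0, 0.7, 0, 0.62, 0, 0, 0])

```text
time_s: 25.4
tcp_pos: [0.5111, 0.0229, 0.1844]
eef_rot: [1.12, 2.934, 0.001]
force: [-0.4, -0.5, -2.3]
finger_gap: 0.016
```

Run:
```python
from h import *
fine(148,-7.4,48.2)
```

```text
seat 2802 far x 46.2 y -70.1 69.0 w 139.1 slope deg 0.0
held 15645 far x 43.1 y -69.0 69.0 w 138.0 slope deg 0.0
move tool x,y mm 3.1 -0.6
tcp [0.5111 0.0229 0.1844] t 25.4 F [-0.4 -0.5 -2.3] gap 0.016
```

Request:
move_arm(deltas=[0.028, -0.005, 0.05, 0, 0, 0, 0.028, -0.005, 0.05, 0, 0, 0, 0.028, -0.005, 0.05, 0, 0, 0, 0.028, -0.005, 0.05, 0, 0, 0])

```text
time_s: 25.95
tcp_pos: [0.5077, 0.0245, 0.1786]
eef_rot: [1.119, 2.935, 0.0]
force: [-0.2, 0.3, -2.0]
finger_gap: 0.0158
```

Run:
```python
from h import *
fine(148,-7.4,48.2)
```

```text
seat 1069 far x 42.6 y -68.8 69.9 w 138.7 slope deg 0.1
held 15636 far x 43.1 y -69.1 69.0 w 138.0 slope deg 0.0
move tool x,y mm -0.4 0.6
tcp [0.5077 0.0245 0.1786] t 25.95 F [-0.2  0.3 -2. ] gap 0.0158
```

Request:
move_arm(deltas=[-0.003, 0.003, 0.04, 0, 0, 0, -0.003, 0.003, 0.08, 0, 0, 0, -0.003, 0.003, 0.11, 0, 0, 0, -0.003, 0.003, 0.14, 0, 0, 0, -0.003, 0.003, 0.15, 0, 0, 0, -0.003, 0.003, 0.15, 0, 0, 0])

```text
time_s: 26.75
tcp_pos: [0.508, 0.0246, 0.164]
eef_rot: [1.119, 2.935, -0.001]
force: [-2.2, -0.7, 4.5]
finger_gap: 0.0158
```

```bash
cat > p.py <<'E'
from h import *
s=state();c=camera("wrist");P=wcloud(c);q=(P-s["tcp_pos"])@tgt(48.2)
m=(abs(q[...,0]-.035)<.006)&(abs(abs(q[...,1])-.05)<.012)&(abs(q[...,2]-.0075)<.012)
print("plate z",np.percentile(P[m][:,2],[10,50,90]),s["tcp_pos"],s["force"])
E
python3 p.py
```

```text
plate z [0.15587271 0.15665002 0.1574501 ] [0.50802738 0.0245703  0.1640206 ] [-2.22500497 -0.74143963  4.46498642]
```

Lid seated. I'll release it, rise, and check the tower and the pointer before turning.

Request:
move_arm(deltas=[0, 0, 0, 0, 0, 0, 0, 0, 0, 0, 0, 0, 0, 0, 0, 0, 0, 0, 0, 0, 0, 0, 0, 0], jaw=0)

```text
time_s: 27.3
tcp_pos: [0.5081, 0.0246, 0.1634]
eef_rot: [-1.12, -2.935, -0.0]
force: [0.3, -0.4, 1.1]
finger_gap: 0.0442
```

Request:
move_arm(deltas=[0, 0, -0.3, 0, 0, 0, 0, 0, -0.8, 0, 0, 0, 0, 0, -0.9, 0, 0, 0, 0, 0, -0.9, 0, 0, 0])

```text
time_s: 27.8
tcp_pos: [0.5082, 0.0244, 0.2536]
eef_rot: [1.12, 2.934, -0.0]
force: [0.4, -0.4, -0.1]
finger_gap: 0.0439
```

```bash
cat > ptr.py <<'E'
from h import *
import sys
c=camera("wrist");P=wcloud(c);cv2.imwrite(sys.argv[1],c["frame"])
t=camera("top");T=cloud(t)
ax=np.array([.5095,.0228])
rect(P,ax,.1,.15,.162,"lid plate");rect(P,ax,.04,.18,.2,"lid fin")
for n,cam,C in(("wrist",c,P),("top",t,T)):
    H=cv2.cvtColor(cam["frame"],cv2.COLOR_BGR2HSV);d=C[...,:2]-ax;r=np.hypot(d[...,0],d[...,1])
    m=(H[...,0]>18)&(H[...,0]<30)&(H[...,1]>150)&(H[...,2]>110)&(r>.094)&(r<.125)&(C[...,2]>.012)&(C[...,2]<.05)
    k,l,st,ce=cv2.connectedComponentsWithStats(m.astype(np.uint8))
    for i in np.argsort(-st[1:,4])[:2]+1:
        g=C[l==i];a=np.degrees(np.arctan2(g[:,1]-ax[1],g[:,0]-ax[0]));print(n,"pointer",st[i,4],ce[i].round(),"mean",g.mean(0).round(4),"ang",a.mean().round(1),a.min().round(1),a.max().round(1))
    m=((H[...,0]<6)|(H[...,0]>174))&(H[...,1]>120)&(H[...,2]>80)&(r>.06)&(r<.1)&(abs(C[...,2]-.027)<.006)
    if m.sum():
        g=C[m];a=np.degrees(np.arctan2(g[:,1]-ax[1],g[:,0]-ax[0]));print(n,"red mark",m.sum(),"ang",a.mean().round(1),a.min().round(1),a.max().round(1))
plan((.508,.0246,.164),48.2)
E
python3 ptr.py pics/w5.png
```

```text
lid plate 20662 c [509.   23.3] size [140.8  90.2] ang 48.2 z 0.1567
lid fin 2577 c [509.   23.4] size [16.2 59.2] ang 48.4 z 0.1905
top pointer 32 [249. 214.] mean [0.6166 0.0453 0.0238] ang 11.8 7.8 15.8
tcp [0.5072 0.0243 0.2522] t 27.9 gap 0.0438 F [ 1.2 -0.2 -0.6]
 turn [-0.0005 -0.0004  0.0002] rows 1
 shift old axes [-0.005  0.009  0.882]  new axes [-0.004  0.008  0.882]
```

View pics/w5.png

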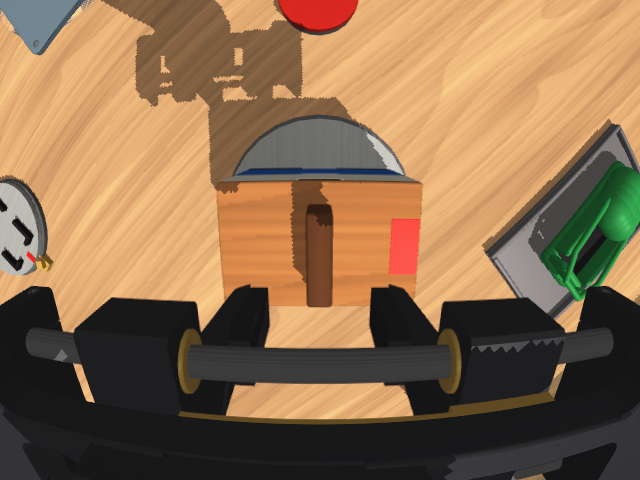

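Tower complete and level: lid plate z is 0.1567, with its red front at (405,247). Pointer angle is about 11.5°, so I'll turn the lid about −39° to allow for lag.

Request:
move_arm(deltas=[-0.016, 0, 0.3, 0, 0, 0, -0.016, 0, 0.7, 0, 0, 0, -0.016, 0, 0.86, 0, 0, 0, -0.016, 0, 0.86, 0, 0, 0])

```text
time_s: 28.4
tcp_pos: [0.5082, 0.0236, 0.1663]
eef_rot: [-1.118, -2.933, 0.001]
force: [0.4, -0.5, 0.6]
finger_gap: 0.0445
```

Request:
move_arm(deltas=[0, 0, 0, 0, 0, 0, 0, 0, 0, 0, 0, 0, 0, 0, 0, 0, 0, 0, 0, 0, 0, 0, 0, 0], jaw=1)

```text
time_s: 28.9
tcp_pos: [0.5097, 0.0234, 0.1682]
eef_rot: [1.119, 2.934, 0.0]
force: [-0.2, -0.7, 6.5]
finger_gap: 0.0158
```

Request:
move_arm(deltas=[0, 0, 0, 0, 0, 0.015, 0, 0, 0, 0, 0, 0.04, 0, 0, 0, 0, 0, 0.07, 0, 0, 0, 0, 0, 0.1, 0, 0, 0, 0, 0, 0.13, 0, 0, 0, 0, 0, 0.16, 0, 0, 0, 0, 0, 0.185, 0, 0, 0, 0, 0, 0.205, 0, 0, 0, 0, 0, 0.215, 0, 0, 0, 0, 0, 0.215, 0, 0, 0, 0, 0, 0.215])

```text
time_s: 30.28
tcp_pos: [0.5099, 0.0233, 0.1682]
eef_rot: [2.028, 2.398, 0.001]
force: [-0.3, -0.9, 5.8]
finger_gap: 0.0157
```

```bash
python3 ptr.py pics/w6.png
```

```text
lid plate 26975 c [507.3  41.5] size [140.6  54.4] ang 9.6 z 0.1567
lid fin 6654 c [513.1  25.8] size [43.2 59.8] ang 31.5 z 0.1905
top pointer 1 [251. 213.] mean [0.622  0.0394 0.015 ] ang 8.4 8.4 8.4
tcp [0.51   0.0233 0.1682] t 30.38 gap 0.0156 F [-0.9 -0.6  5.7]
 turn [ 0.0004  0.0003 -0.2148] rows 4
 shift old axes [ 0.016 -0.017  0.042]  new axes [ 0.023 -0.003  0.042]
```

Request:
move_arm(deltas=[0, 0, 0, 0, 0, 0, 0, 0, 0, 0, 0, 0, 0, 0, 0, 0, 0, 0, 0, 0, 0, 0, 0, 0], jaw=0)

```text
time_s: 30.88
tcp_pos: [0.5091, 0.0235, 0.1673]
eef_rot: [-2.029, -2.398, 0.0]
force: [0.3, 0.0, 0.2]
finger_gap: 0.0441
```

Request:
move_arm(deltas=[0, 0, -0.3, 0, 0, 0, 0, 0, -0.8, 0, 0, 0, 0, 0, -0.9, 0, 0, 0, 0, 0.5, -0.9, 0, 0, 0, 0, 0.9, -0.9, 0, 0, 0, -0.2, 0.9, -0.9, 0, 0, 0, -0.2, 0.9, -0.9, 0, 0, 0])

```text
time_s: 31.75
tcp_pos: [0.6005, 0.016, 0.2563]
eef_rot: [-2.032, -2.395, 0.004]
force: [-0.8, -0.6, -0.5]
finger_gap: 0.044
```

```bash
python3 ptr.py pics/w6.png
```

```text
lid plate 19075 c [509.8  23.1] size [140.8  90.3] ang 9.4 z 0.1568
lid fin 2636 c [510.3  23.7] size [16.9 59.7] ang 9.1 z 0.1904
wrist pointer 472 [339. 183.] mean [0.6164 0.0446 0.0212] ang 11.6 5.9 16.9
wrist red mark 275 ang 9.1 4.5 13.5
tcp [0.6001 0.0182 0.257 ] t 31.85 gap 0.0439 F [-0.3  0.6  1. ]
 turn [-4.00e-04 -1.00e-04 -2.15e-01] rows 4
 shift old axes [ 0.215 -0.897  0.932]  new axes [ 0.73  -0.567  0.93 ]
```

View pics/w6.png

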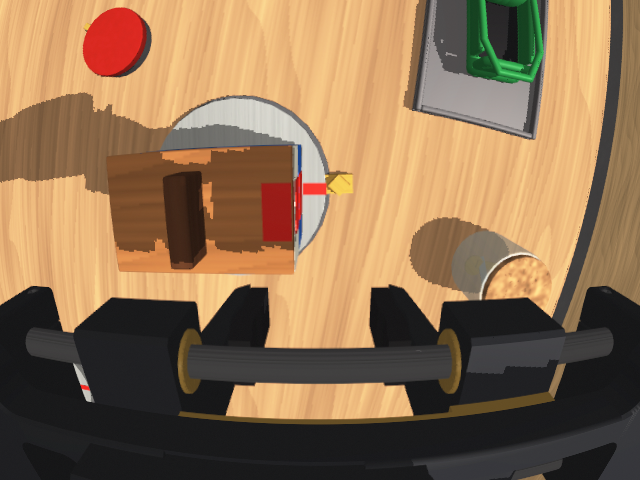

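```bash
python3 -c "
from h import *
s=state();print(s['time_s'],s['force'].round(1));print(close_job())"
```

```text
31.85 [-0.3  0.6  1. ]
the job is handed in; nothing more can be done
None
```

I built the tower: deep blue tray on the largest turntable, the smaller white tray on it, and the wooden lid on top. I then turned it by the lid's fin and let go. The job was handed in at 31.9 s; no verdict was reported.

**Seating:** each part was measured after release, and every height is within 1 mm of home. The deep rim was at 98.1 mm (home 98), the shallow rim at 148.1 mm (148) and the lid plate at 156.7 mm (156). All three were centred within about 1 mm and lay in line with the turntable rim at 48°.

**Turning:** after release the turntable's red mark was at 9.1° and the brass pointer at 11.6°. The turntable therefore overshot by about 2.5° (0.044 rad), which is inside the 0.09 rad limit. I left it there rather than risk another grasp. The lid was at 9.4°, still in line with the mark.

**Bystanders and clearance:** I did not touch the clog, key jar, polish tin or shoehorn, though I did not re-measure where they stand. The gripper ended open, clear of the tower.

**Disagreement:** readings of the pointer angle ranged from 11.1° to 11.8° over three pictures. I dropped an 8.4° top-view reading because it came from a single pixel.

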